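# Lock the test rig's clevis pin with an R-clip

### The arm

A 6-joint arm with a two-finger parallel gripper is mounted at the origin on the work surface. World frame = base frame: x ahead of the robot, y to its left, z up, the work surface at z = 0. Lengths are in m, angles in rad, forces in N, time in s.
With the tool pointing down it reaches from about 0.275 to 0.825 m from the base axis. Payload 4.9 kg.
Tool frame: the origin (TCP) lies midway between the tips of the shut fingers; the grasp point (between the pads) lies 19 mm behind it (bot.grip_depth is the distance from the TCP to the grasp point, in m); y points along the fingers, x is the direction in which the jaws open and shut, and the axes are right-handed (so a half turn about y gives the same grasp; the last joint's range is limited). The gripper opens to 85 mm and grips with 20 to 120 N. Pads are 22 mm wide; open, the fingers measure 114 mm over their backs; the gripper's body (76 mm by 85 mm) begins 54 mm behind the grasp point. The pads swing forward as they close: fully open they stand 13 mm farther back than shut.
Start: joints at [-1.329, 0.326, -0.193, 1.052, 0, 1.437], TCP at [0.202, -0.512, 0.231] pointing down, gripper open.
Joint ranges: [-2.65, 2.65], [-0.97, 1.79], [-1.3, 1.35], [-1.93, 2.1], [-1.47, 1.37], [-3.14, 3.14]. Speed limits (rad/s): [2.57, 2.57, 3.14, 3.14, 3.14, 3.14].

### API

Orientations are given as a unit quaternion [w, x, y, z].
In Python, from cell import bot gives the robot as it stands. Calls block until the motion is done:
- bot.move_pose(position, orientation): joint-space move of the TCP to a pose.
- bot.move_linear(position, speed=0.15, rotation=None, until_force=None): straight line of the TCP; rotation=None keeps the orientation; speed is the mean speed in m/s. With until_force (N) it stops when the force on the tool has changed by that much, and returns True; else False.
- bot.goto_joints(angles): joint-space move.
- bot.set_gripper(opening, grasp_force=None): opening from 0.0 (shut) to 1.0 (fully open); grasp_force is the grip in N (None keeps the last); returns when the fingers have stopped.
- bot.wait(seconds).
- bot.solve_ik(position, orientation): joint angles nearest the present ones, or None.
- bot.camera(name): name is "side" or "top" or "wrist"; returns the picture (480x640x3 uint8, red, green, blue); there is no depth.
- bot.calibration(name): a dict with "mtx" (3x3 intrinsics, pixels), "k1" (the pictures are not rectified: a ray, as slopes to the right and down, at radius r is drawn at 1 + k1 r^2 times it, then the intrinsics apply), "extrinsics" (4x4, takes a point from world to camera coordinates); the wrist camera has in their place "hand_eye" (4x4, takes a point from camera to tool coordinates, whose origin is the TCP and whose axes are the tool frame's). Camera axes: x right, y down, z forward; pixel columns grow to the right and rows downward; lengths in m; the calibration is good to about 2 mm. A picture is of the moment at which its call begins: read the wrist's pose just before it. calibration takes no time and is no camera call.
A pose or a line that the arm cannot do raises bot.PlanningError and nothing moves.
- bot.close_job(): hands the job in, once; it reports no verdict.
Trained networks look in the newest picture that a camera, given by its name, has taken for a name from the list of things; names that differ only in an ending like _2 or _b are one class to them, and where a whole thing is asked for, a point or a joint stands for the part that bears it (a point fixed in the world has none). Each returns a list of dicts, best first, with "confidence" (0 to 1); they miss things now and then, are a little off and sometimes report something else, mostly with a low value. They report only what shows in the picture. A call takes as long as a camera call.
- bot.search_frame(camera, thing): "bbox" ([left, top, width, height] in pixels, round what is visible of it).
Readings, each from a call of its own:
- bot.read_clock(): time.
- bot.read_joint_positions(): joint angles.
- bot.read_joint_vel(): joint speeds.
- bot.read_joint_efforts(): joint torques, N m.
- bot.read_position(): TCP position.
- bot.read_tool_rot(): TCP orientation.
- bot.read_ft_force(): force on the tool from outside, world axes, zero at the start.
- bot.read_moment(): the same for the moment, N m.
- bot.read_gripper_width(): opening from 0.0 (shut) to 1.0 (fully open).
Only numpy, scipy, OpenCV 4.12 (cv2) and the standard library are available. Lean on these libraries where they do the work, as an engineer would, in place of code of your own. Each camera call takes 0.05 s, during which the arm holds its last target. There are 200 camera calls.

### The job

Push the pulled-out clevis pin of the test rig fully home in its fork, then take the brass-coloured R-clip out of the blue holder and push its straight leg down through the pin's cross-hole, with the bent leg riding over the pin, until it snaps in fully home round the pin, and let go. The pin has rolled a little, so feel for the hole with the leg; push gently, never with more than about 25 N on the rig, and leave everything else on the bench where it is.

Things in the scene. Friction and masses are not known exactly. Their poses are not given: they have to be found in the camera images.
- rig: small test rig fixed to the bench; place and yaw vary. Black base plate 220 x 170 x 12 mm; an aluminium fork holds the eye of a dark link that runs along +x to a post (x 60 to 110 mm, 91 mm high). Origin on the bench near the plate's middle, z up. The pin lies along the rig's y at x = -50 mm, 75 mm above the bench
- fork (a point): middle between the fork's two cheeks, on the pin's centre line; axes of the rig. The cheeks are 36 mm wide in x, reach 18 mm above this point, and end at y = -27 mm (where the pin's head comes to lie) and y = +27 mm (where the shaft comes out)
- pin (a joint): how far the steel clevis pin is pulled out of the fork, in m: 0 = fully home (head against the cheek), up to 0.036 = out towards the rig's -y. Starts 0.018 to 0.032 out; slides with some 4 N of friction and stays where it is left
- pin_head (a point): centre of the outer flat face of the pin's head (disc 34 mm across, 10 mm thick). The face looks to the rig's -y and moves with the pin; push it to the rig's +y to drive the pin home
- pin_axis (a point): point on the pin's centre line where the cross-hole crosses it; axes of the rig; moves with the pin's sliding but does NOT tell its roll. With the pin home it lies 16 mm outside the +y cheek; until then the hole is hidden in the fork. Shaft 22 mm across, ending 14 mm beyond this point. Hole right through, 8 mm wide, sharp-edged
- pin_top (a point): point on the highest line of the shaft, 11 mm above pin_axis, NOT the hole's mouth: the shaft can roll about its centre line and no reading tells the roll. The hole starts leaning 0.35 to 0.75 rad to one side (rig +x or -x, not told which), its mouth 3.5 to 7.5 mm beside this line. Rolling takes about 0.035 N m: light touches do not turn it, but the clip's leg, its tip in the mouth, can haul the hole upright
- clip_coil (a point): centre of the coil (22 mm across, 10 mm thick along its y: grip it here) of the R-clip to be fitted; brass-coloured 5 mm wire. Axes of the clip: flat in its x-z plane, legs pointing to -z. Bent leg: tip at x 9, z -71 mm; pinches in to x 3.5 at z -60, bows out to x 8 at z -50, pinches again at x 0 at z -37 (mm, wire centre)
- clip_tip (a point): the round lower end of the clip's straight leg, 5 mm thick (x = -6, z = -78 mm from the coil's centre; the leg is parallel to z); axes of the clip
- clip_seat (a point): point on the straight leg's centre line (x = -6, z = -50 mm from the coil) that lies on the pin's centre line when the clip is fully home; axes of the clip
- clip_leg (a joint): how far the bent leg is sprung open about the coil, in rad: 0 relaxed, about 8 N m/rad. It must spread about 0.05 rad to ride over the pin, which takes a push of up to 15 N; over the last 12 mm it draws itself in and relaxes. Pushed on past its seat it resists harder
- holder: blue block, 60 x 44 x 59 mm, fixed at one of two places on the right of the bench, yaw within 0.5 rad. The clip stands upright in a slot in its top, legs down, coil centre 85 mm above the bench, clip axes as the block's. Origin: centre of the underside. Slot along x, 6.5 mm wide, 52 mm deep: lift straight up
- cell: a clear acrylic test cell block with two black ports, 100 x 60 x 74 mm, loose
- enclosure: a grey metal instrument box, 70 x 80 x 56 mm, loose
- screwdriver: a screwdriver lying on the bench, 170 mm long, loose
- collar: an aluminium shaft collar, 40 mm across and 14 mm high, loose
- thumbscrew: a dark knurled thumbscrew standing on its head, 22 mm across and 32 mm high, loose
- spare_clip: a spare steel-grey R-clip lying flat on the bench, 90 mm long, loose; not needed

How it is judged:
By the outcome, as a careful person would: the job done as asked, in the order asked, and still so for the second after the job is handed in, with the robot touching nothing.
It also fails if it takes over 61 s, if anything falls off the work surface, if the arm or the gripper's body presses on something with over 40 N, if the wrist force passes 120 N, or if a joint passes its speed limit or range.

## Working session

There is one attempt and no reset: what is moved stays moved. The work goes in short steps, each a Python script; the robot and the scene stay as the last script left them, time stands still between calls to the robot, and variables do not carry over. Pictures are saved under pics/ and viewed, about 8 in all and at most 12, crops included, and the job is handed in when it is done.

```bash
ls; mkdir -p pics; python3 - <<'E'
from cell import bot
import cv2,numpy as np
for n in ["side","top","wrist"]:
    im=bot.camera(n); cv2.imwrite(f"pics/{n}0.png",im[:,:,::-1])
    c=bot.calibration(n); print(n,{k:np.round(v,4).tolist() for k,v in c.items()})
    for t in ["rig","holder","pin_head","clip_coil","pin_axis","cell","enclosure"]:
        print(n,t,[(d['bbox'],round(d['confidence'],2)) for d in bot.search_frame(n,t)[:2]])
print(bot.read_clock(),bot.read_tool_rot(),bot.read_position())
a=cv2.imread("pics/side0.png");b=cv2.imread("pics/top0.png")
E
```

```text
pics
side {'mtx': [[485.2408, 0.0, 316.5729], [0.0, 485.2408, 236.8697], [0.0, 0.0, 1.0]], 'k1': -0.0226, 'extrinsics': [[-0.8696, -0.4936, -0.0106, 0.4869], [-0.336, 0.6074, -0.7199, 0.268], [0.3618, -0.6224, -0.694, 0.8922], [0.0, 0.0, 0.0, 1.0]]}
side rig [([235.8, 255.9, 120.2, 95.0], 0.91)]
side holder [([383.2, 195.3, 33.5, 32.1], 0.58)]
side pin_head [([327.0, 261.8, 14.6, 21.1], 0.69)]
side clip_coil [([235.1, 255.3, 125.8, 98.4], 0.57), ([397.7, 189.0, 5.9, 9.6], 0.51)]
side pin_axis [([327.1, 260.6, 17.3, 19.1], 0.59)]
side cell [([320.9, 182.6, 48.1, 35.3], 0.71)]
side enclosure [([214.6, 397.8, 61.8, 74.2], 0.69), ([328.0, 258.1, 18.5, 19.8], 0.15)]
top {'mtx': [[488.7838, 0.0, 326.0858], [0.0, 488.7838, 232.6922], [0.0, 0.0, 1.0]], 'k1': -0.062, 'extrinsics': [[-0.0228, -0.9995, -0.0225, 0.0397], [-0.9873, 0.0261, -0.1569, 0.5401], [0.1574, 0.0186, -0.9874, 1.2161], [0.0, 0.0, 0.0, 1.0]]}
top rig [([258.8, 188.8, 79.1, 90.1], 0.73)]
top holder [([260.1, 186.2, 77.3, 94.0], 0.75), ([421.3, 242.7, 29.6, 27.7], 0.61)]
top pin_head [([301.0, 240.0, 24.6, 18.0], 0.57), ([187.8, 168.3, 34.2, 50.7], 0.25)]
top clip_coil []
top pin_axis [([479.4, 231.3, 8.8, 9.2], 0.51), ([293.3, 241.6, 35.7, 17.5], 0.46)]
top cell [([407.6, 184.4, 32.7, 40.3], 0.74), ([260.3, 187.4, 76.4, 93.3], 0.55)]
top enclosure [([170.6, 246.2, 33.5, 32.6], 0.88)]
wrist {'mtx': [[371.0721, 0.0, 312.947], [0.0, 371.0721, 235.2482], [0.0, 0.0, 1.0]], 'k1': 0.0085, 'hand_eye': [[1.0, 0.0004, 0.0009, 0.0014], [-0.0008, -0.27, 0.9628, -0.1435], [0.0006, -0.9628, -0.27, 0.0669], [0.0, 0.0, 0.0, 1.0]]}
wrist rig []
wrist holder []
wrist pin_head []
wrist clip_coil []
wrist pin_axis []
wrist cell []
wrist enclosure []
1.2 [-0.58458903  0.58459689 -0.39780104  0.39781462] [ 0.20186558 -0.51164171  0.23130124]
```

View pics/top0.png

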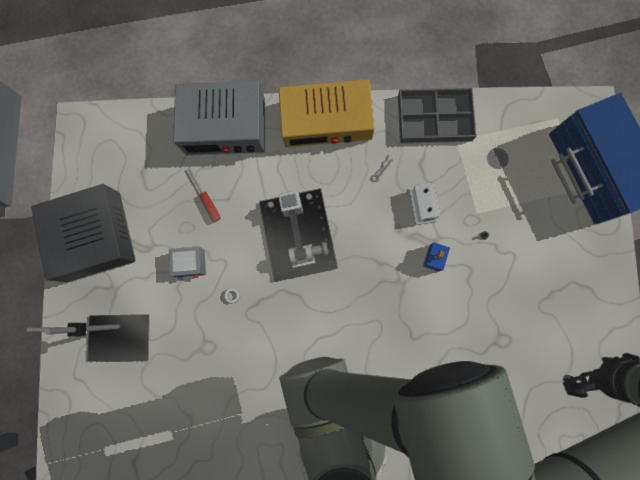

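View pics/side0.png

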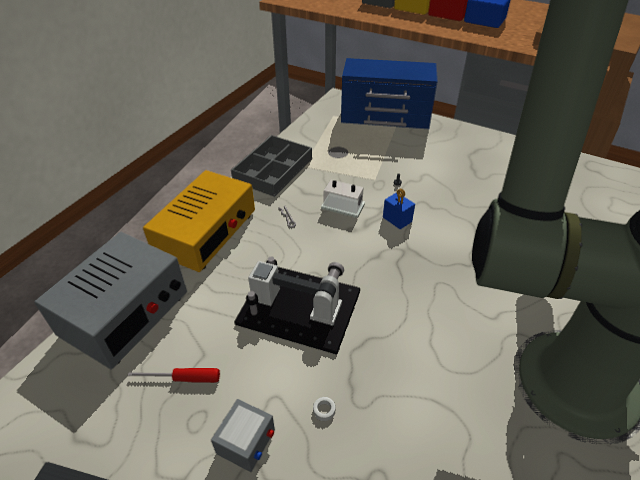

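Top view: rig with fork at about (300,258), post (290,200), pin head on its right (322,250). Blue holder with the clip at (436,256). The side view agrees: holder (399,210), head (335,270).

```bash
cat > h.py <<'E'
from cell import bot
import cv2,numpy as np
from scipy.spatial.transform import Rotation as R
def Rot(a):  # tool down, jaw axis at world angle a
    c,s=np.cos(a),np.sin(a); return np.array([[c,0,-s],[s,0,c],[0,-1,0]])
def Q(a):
    q=R.from_matrix(Rot(a)).as_quat(); return [q[3],q[0],q[1],q[2]]
def toolT():
    T=np.eye(4); q=bot.read_tool_rot(); T[:3,:3]=R.from_quat([q[1],q[2],q[3],q[0]]).as_matrix(); T[:3,3]=bot.read_position(); return T
def cam(n,T=None):
    c=bot.calibration(n)
    E=np.linalg.inv((toolT() if T is None else T)@c["hand_eye"]) if n=="wrist" else np.array(c["extrinsics"])
    return np.array(c["mtx"]),c["k1"],E
def proj(C,P):
    K,k,E=C; P=np.atleast_2d(P); p=(E[:3,:3]@P.T).T+E[:3,3]; s=p[:,:2]/p[:,2:]
    s=s*(1+k*(s**2).sum(1,keepdims=True)); return s*[K[0,0],K[1,1]]+K[:2,2]
def ray(C,uv):
    K,k,E=C; d=(np.array(uv)-K[:2,2])/[K[0,0],K[1,1]]; s=d.copy()
    for _ in range(8): s=d/(1+k*(s@s))
    v=E[:3,:3].T@np.array([s[0],s[1],1]); return -E[:3,:3].T@E[:3,3],v
def onz(C,uv,z):
    o,v=ray(C,uv); return o+v*(z-o[2])/v[2]
def tri(obs):
    A=np.zeros((3,3));b=np.zeros(3)
    for C,uv in obs:
        o,v=ray(C,uv); v=v/np.linalg.norm(v); M=np.eye(3)-np.outer(v,v); A+=M;b+=M@o
    return np.linalg.solve(A,b)
def rz(a): return R.from_euler('z',a).as_matrix()
def snap(name):
    T=toolT(); im=bot.camera("wrist"); cv2.imwrite(f"pics/{name}.png",im[:,:,::-1]); np.save(f"pics/{name}.npy",T); return im,T
E
python3 - <<'E'
from h import *
T=cam("top")
for n,uv,z in [("c1",(260,203),.012),("c2",(319,189),.012),("c3",(338,268),.012),("c4",(271,281),.012),("post",(290,201),.091),("head",(323,249),.075),("hold",(435,257),.059)]:
    print(n,onz(T,uv,z).round(3))
im=cv2.imread("pics/top0.png")[170:300,240:500]; cv2.imwrite("pics/t0c.png",cv2.resize(im,None,fx=3,fy=3,interpolation=cv2.INTER_CUBIC))
a=R.from_matrix(toolT()[:3,:3]).as_matrix(); print(a.round(2))
E
```

```text
c1 [0.631 0.202 0.012]
c2 [0.665 0.043 0.012]
c3 [ 0.452 -0.002  0.012]
c4 [0.422 0.174 0.012]
post [0.616 0.114 0.091]
head [0.495 0.034 0.075]
hold [ 0.469 -0.247  0.059]
[[ 0.37  0.    0.93]
 [-0.93 -0.    0.37]
 [ 0.   -1.    0.  ]]
```

View pics/t0c.png

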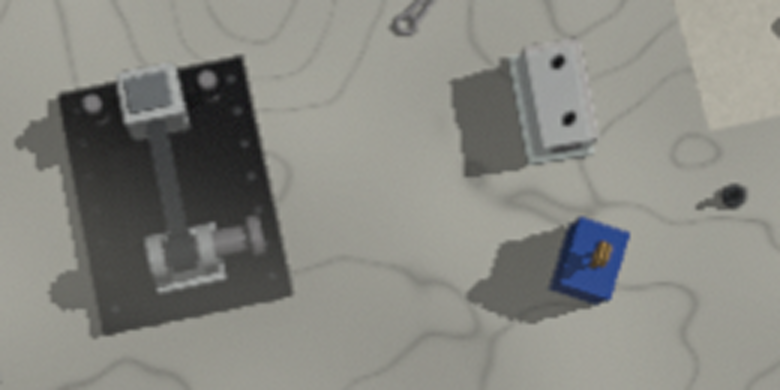

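Top crop confirms: rig yaw about +0.19, pin out towards world −y, holder near (0.469,−0.247). Now close views of both.

```bash
python3 - <<'E'
from h import *
C=cam("top")
src=np.array([[110,85],[110,-85],[-110,-85],[-110,85]])/1e3
dst=np.array([onz(C,p,.012)[:2] for p in [(260,201),(321,189),(337.3,268.7),(274,281.7)]])
from scipy.optimize import least_squares
f=lambda p:((rz(p[2])[:2,:2]@src.T).T+p[:2]-dst).ravel()
r=least_squares(f,[.54,.1,.2]); print(r.x,(r.fun*1e3).round(1))
np.save("rig.npy",r.x)
bot.move_pose([.469,-.247,.25],Q(-1.4)); print(bot.read_clock())
i1,_=snap("w_h")
print([bot.search_frame("wrist",t)[:2] for t in("clip_coil","holder")])
F=rz(r.x[2])@[-.05,0,0]+[r.x[0],r.x[1],0]
bot.move_pose([F[0],F[1],.26],Q(r.x[2]-np.pi/2)); print(bot.read_clock())
i2,_=snap("w_r")
print([bot.search_frame("wrist",t)[:2] for t in("pin_head","rig")])
E
python3 -c "
import cv2,numpy as np
cv2.imwrite('pics/wc.png',cv2.resize(np.hstack([cv2.imread('pics/w_h.png')[:, 120:520],cv2.imread('pics/w_r.png')[:,120:520]]),(800,480)))"
```

```text
[0.54280349 0.10139041 0.17206869] [ 0.1  1.9  1.  -1.4 -1.  -1.  -0.1  0.5]
2.6083
[[{'bbox': [310.2, 195.5, 24.6, 31.0], 'confidence': 0.93}], [{'bbox': [284.1, 163.8, 76.2, 82.4], 'confidence': 0.74}, {'bbox': [0.0, 2.1, 75.7, 173.1], 'confidence': 0.48}]]
4.0417
[[{'bbox': [292.9, 201.7, 100.2, 37.4], 'confidence': 0.7}], [{'bbox': [221.6, 24.8, 177.2, 231.0], 'confidence': 0.89}, {'bbox': [293.2, 199.7, 95.5, 37.1], 'confidence': 0.45}]]
```

View pics/wc.png

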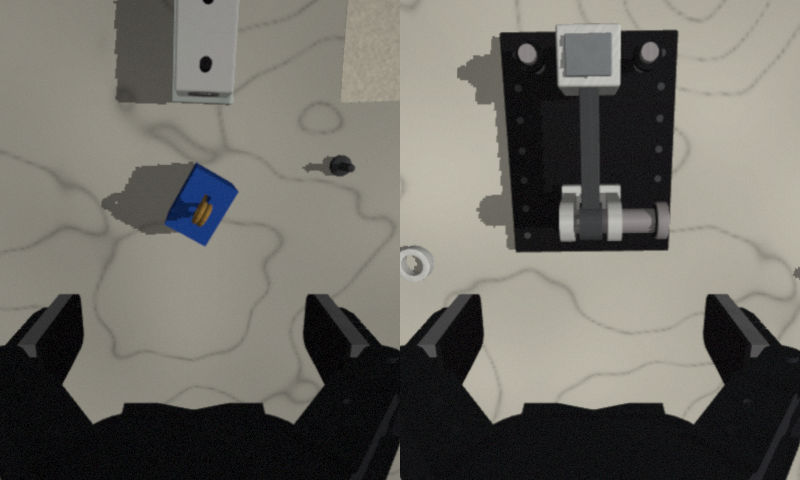

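Left: the holder top's corners are at about (317,164),(358,190),(325,245),(286,222) with the coil at (322,211), so the holder's x is at about −0.33 rad. Right: the plate's corners are (221,32),(397,30),(388,249),(237,251), with the pin head's face at (388,219).

```bash
python3 - <<'E'
from h import *
from scipy.optimize import least_squares
T=np.load("pics/w_r.npy");C=cam("wrist",T)
src=np.array([[110,85],[110,-85],[-110,-85],[-110,85]])/1e3
dst=np.array([onz(C,p,.012)[:2] for p in [(221,32),(397,30),(388,249),(237,251)]])
f=lambda p:((rz(p[2])[:2,:2]@src.T).T+p[:2]-dst).ravel()
r=least_squares(f,[.54,.1,.2]); print("rig",r.x.round(4),(r.fun*1e3).round(1)); np.save("rig2.npy",r.x)
h=onz(C,(388,219),.075); print("head in rig",(rz(-r.x[2])@(h-[r.x[0],r.x[1],0])).round(4))
for z,uv in [(.093,(579,204))]: pass
T=np.load("pics/w_h.npy");C=cam("wrist",T)
src=np.array([[30,22],[30,-22],[-30,-22],[-30,22]])/1e3
dst=np.array([onz(C,p,.059)[:2] for p in [(317,164),(358,190),(325,245),(286,222)]])
r=least_squares(f,[.47,-.25,-.33]); print("holder",r.x.round(4),(r.fun*1e3).round(1))
im=cv2.imread("pics/w_h.png"); hsv=cv2.cvtColor(im,cv2.COLOR_BGR2HSV)
m=cv2.inRange(hsv,(8,100,60),(30,255,255)); m[:150]=0;m[260:]=0
p=cv2.findNonZero(m); print("brass",cv2.minAreaRect(p),len(p))
c=cv2.minAreaRect(p)[0]; print("coil",onz(C,c,.088).round(4))
T=cam("top"); print(onz(T,(439.5,254.5),.09))
E
```

```text
rig [0.5425 0.1005 0.1853] [ 0.5  1.7  1.7 -1.5 -0.8 -1.4 -1.4  1.3]
head in rig [-0.0599 -0.0694  0.075 ]
holder [ 0.4716 -0.2571 -0.3512] [-0.9 -0.1  0.5 -0.9  0.5 -0.4 -0.2  1.3]
brass ((323.1029052734375, 211.1617431640625), (13.033892631530762, 27.954267501831055), 30.963754653930664) 278
coil [ 0.473  -0.2577  0.088 ]
[ 0.47179233 -0.25193893  0.09      ]
```

```bash
cat >> h.py <<'E'
x0,y0,YAW=.5425,.1005,.180
O=np.array([x0,y0,0])
def W(p): return rz(YAW)@np.array(p,float)+O
def L(p): return rz(-YAW)@(np.array(p)-O)
QR=Q(YAW-np.pi/2)
def st(t=""): print(t,"t",round(bot.read_clock(),2),"rigpos",(L(bot.read_position())*1e3).round(1),"F",(rz(-YAW)@bot.read_ft_force()).round(1))
E
python3 - <<'E'
from h import *
bot.set_gripper(0.0,80)
bot.move_pose(W([-.05,-.115,.14]),QR)
bot.move_linear(W([-.05,-.115,.066]),.15); st("down")
print(bot.move_linear(W([-.05,-.092,.066]),.08,until_force=6)); st("near")
hit=bot.move_linear(W([-.05,-.040,.066]),.03,until_force=11); print(hit); st("push")
bot.move_linear(W([-.05,-.09,.066]),.15)
bot.move_linear(W([-.05,-.09,.2]),.3)
bot.move_pose(W([-.03,.043,.23]),QR); st()
im,_=snap("w_p"); cv2.imwrite("pics/w_pc.png",cv2.resize(im[130:330,220:420,::-1],(800,600)[:1]*2 if 0 else (600,600),interpolation=cv2.INTER_CUBIC))
E
```

```text
down t 6.31 rigpos [ -49.  -114.7   67.2] F [0.8 1.1 0.5]
False
near t 6.74 rigpos [-49.8 -91.4  66.4] F [-1.3  0.4 -0.6]
True
push t 8.1 rigpos [-50.2 -48.3  65.9] F [ 0.1 -1.7  1.6]
 t 9.73 rigpos [-31.1  43.8 228.4] F [-0.2 -0.4 -0.5]
```

View pics/w_pc.png

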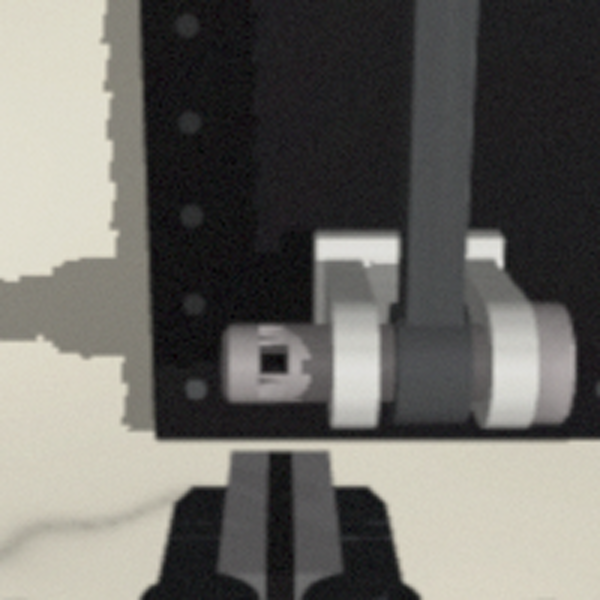

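The pin looks home (head against the cheek, right). The cross-hole's mouth shows at crop (273,361), i.e. full-frame (311,250), leaning about 0.38 rad to +x. The shut fingers' gap is at column 313 against a predicted 309.6, so the hand-eye is about 1.5 mm off in tool x; I'll correct for that. Next, the clip.

```bash
sed -i 's/E=np.linalg.inv((toolT() if T is None else T)@c\["hand_eye"\])/he=np.array(c.get("hand_eye",np.eye(4))); he[0,3]-=.0015; E=np.linalg.inv((toolT() if T is None else T)@he)/; ' h.py
sed -i 's/^    E=np.linalg.inv(.*$/&/; s/^    he=np.*E=np.linalg.inv(\(.*\)) if n=="wrist"/    he=np.array(c.get("hand_eye",np.eye(4))); he[0,3]-=.0015\n    E=np.linalg.inv(\1) if n=="wrist"/' h.py; sed -n 10,17p h.py
python3 - <<'E'
from h import *
C=cam("wrist",np.load("pics/w_p.npy")); print("hole rig",(L(onz(C,(311,250.3),.0852))*1e3).round(1))
HY=-.351; q=Q(HY-np.pi/2)
bot.set_gripper(.5)
bot.move_pose([.4723,-.2575,.17],q)
im,T=snap("w_h2"); C=cam("wrist",T)
hsv=cv2.cvtColor(im,cv2.COLOR_RGB2HSV); m=cv2.inRange(hsv,(8,100,60),(30,255,255))
n,lab,s,cen=cv2.connectedComponentsWithStats(m)
i=1+np.argmax(s[1:,4]); p=cv2.findNonZero((lab==i).astype(np.uint8)); r=cv2.minAreaRect(p); print(s[i],r)
P=onz(C,r[0],.088); print("coil",P.round(4),"tool",(T[:3,:3].T@(P-T[:3,3])).round(4)); st()
cv2.imwrite("pics/w_h2c.png",cv2.resize(im[120:360,200:440,::-1],(600,600),interpolation=cv2.INTER_CUBIC))
E
```

```text
def cam(n,T=None):
    c=bot.calibration(n)
    he=np.array(c.get("hand_eye",np.eye(4))); he[0,3]-=.0015
    E=np.linalg.inv((toolT() if T is None else T)@he) if n=="wrist" else np.array(c["extrinsics"])
    return np.array(c["mtx"]),c["k1"],E
def proj(C,P):
    K,k,E=C; P=np.atleast_2d(P); p=(E[:3,:3]@P.T).T+E[:3,3]; s=p[:,:2]/p[:,2:]
    s=s*(1+k*(s**2).sum(1,keepdims=True)); return s*[K[0,0],K[1,1]]+K[:2,2]
hole rig [-57.4  44.9  85.2]
[304 218  15  44 519] ((311.0, 239.5), (43.0, 14.0), 90.0)
coil [ 0.475  -0.2569  0.088 ] tool [-0.0005  0.0822  0.0022]
 t 11.8 rigpos [-132.4 -338.7  170.2] F [ 0.3 -0.6 -0.1]
```

View pics/w_h2c.png

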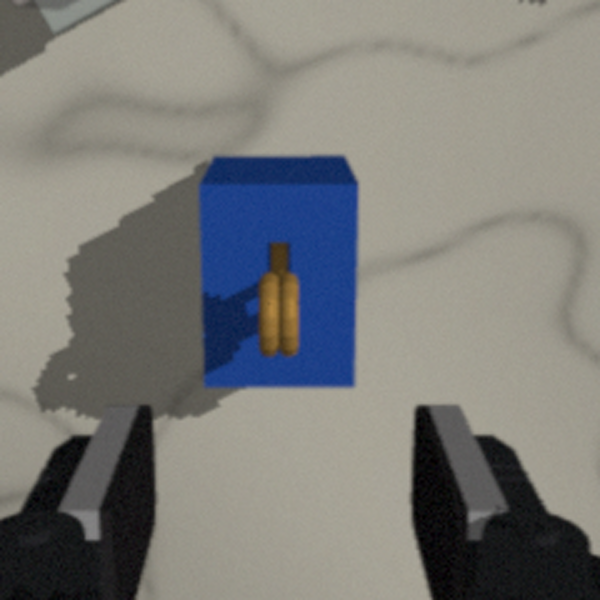

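The holder is square to the tool, and the coil's own rows (crop 270–356) put it within 1 mm of the holder's centre. The hole's rig x reads −57 where −46 is expected, so the plate's middle is probably not the rig origin. I'll check the post too, and grasp now.

```bash
python3 - <<'E'
from h import *
T=cam("top"); print("post top-cam rig",(L(onz(T,(240+150/3,170+92/3),.091))*1e3).round(1))
C=cam("wrist",np.load("pics/w_r.npy")); print("post wrist",(L(onz(C,(588-280,54),.091))*1e3).round(1))
print("pinline top",(L(onz(T,(240+230/3,170+240/3),.080))*1e3).round(1))
S=cam("side"); print("head side",(L(onz(S,(336,270),.075))*1e3).round(1))
HY=-.351
g=np.array([.4715,-.2571,0])
bot.set_gripper(.4)
bot.move_linear(g+[0,0,.10],.2); bot.move_linear(g+[0,0,.066],.08,until_force=8); print(bot.read_position(),bot.read_ft_force())
bot.set_gripper(0,90); print(bot.read_gripper_width(),bot.read_ft_force())
bot.move_linear(g+[0,0,.15],.1); bot.wait(.1); print(bot.read_ft_force())
im,_=snap("w_g"); print(bot.search_frame("wrist","clip_coil")[:1],bot.search_frame("wrist","clip_tip")[:1]); st()
cv2.imwrite("pics/w_gc.png",cv2.resize(im[160:400,200:440,::-1],(600,600),interpolation=cv2.INTER_CUBIC))
E
```

```text
post top-cam rig [75.7  0.1 91. ]
post wrist [75.8  2.2 91. ]
pinline top [-58.7 -40.6  80. ]
head side [-59.6 -57.6  75. ]
[ 0.47171864 -0.25727131  0.06631674] [ 1.07580736 -0.35259943 -0.7154112 ]
0.09570046428848562 [1.90968713 4.56099918 4.86751708]
[ 0.41813477  0.51859893 -0.28486515]
[{'bbox': [298.3, 248.0, 26.4, 105.4], 'confidence': 0.59}] [{'bbox': [301.4, 242.2, 24.1, 114.0], 'confidence': 0.59}]
 t 14.71 rigpos [-134.1 -338.9  149.4] F [ 0.1  0.5 -0.6]
```

View pics/w_gc.png

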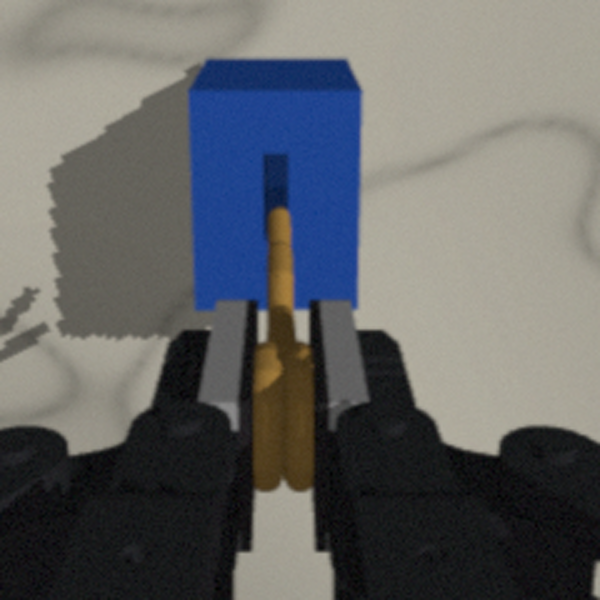

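The clip is held upright, with its bent-leg tip at (312,243) full-frame, mid-gap between the fingers. The post, side-camera and top-camera readings all agree that the rig origin is about 9.4 mm further to −x. I'll check the row bias on the held clip, then go and feel.

```bash
sed -i 's/^O=.*/O=np.array([x0,y0,0])+rz(YAW)@[-.0094,.0017,0]/' h.py; cat >> h.py <<'E'
def tip(x,y,z): return W([x+.006,y,z+.059])   # TCP for a wanted straight-leg tip (rig frame, m)
def tp(): return (L(bot.read_position())-[.006,0,.059])*1e3
def probe(x,y,f=4,zmin=.072,up=.0905):
    bot.move_linear(tip(x,y,up),.06); F0=bot.read_ft_force()
    h=bot.move_linear(tip(x,y,zmin),.025,until_force=f); p=tp()
    print("probe",round(x*1e3,1),round(y*1e3,1),h,"tip",p.round(1),"dF",(rz(-YAW)@(bot.read_ft_force()-F0)).round(1),"t",round(bot.read_clock(),1)); return p
E
python3 - <<'E'
from h import *
C=cam("wrist",np.eye(4))
print("pred bent tip, leg tip, coil +-",proj(C,[[0,.052,.0115],[0,.052,.009],[0,.059,-.006],[0,-.019,.0],[0,-.030,0],[0,-.019,-.011]]).round(1))
C=cam("wrist",np.load("pics/w_p.npy")); print("hole",(L(onz(C,(311,250.3),.0852))*1e3).round(1),"axis",(L(onz(C,(311,251.3),.075))*1e3).round(1))
bot.move_linear(np.array([.4715,-.2571,.19]),.2)
bot.move_pose(tip(-.046,.0433,.12),QR)
st(); probe(-.046,.0433)
E
```

```text
pred bent tip, leg tip, coil +- [[311.7 238.7]
 [311.7 243. ]
 [311.7 264.3]
 [311.1 321.4]
 [311.  337.2]
 [311.1 347.5]]
hole [-46.9  42.9  85.2] axis [-51.1  42.9  75. ]
 t 16.52 rigpos [-39.9  42.4 178.8] F [-0.7 -0.1 -1.1]
probe -46.0 43.3 False tip [-46.4  43.3  71.8] dF [-0.6  0.7  0.4] t 18.1
```

No contact down to tip z 72, so the leg is either in the hole or past the pin. Looking.

```bash
python3 - <<'E'
from h import *
im,T=snap("w_i"); s=bot.camera("side")
a=cv2.resize(im[150:400,190:440,::-1],(400,400),interpolation=cv2.INTER_CUBIC)
b=cv2.resize(s[200:330,260:390,::-1],(400,400),interpolation=cv2.INTER_CUBIC)
cv2.imwrite("pics/i.png",np.hstack([a,b])); st()
E
```

```text
t 18.15 rigpos [-40.3  43.3 130.8] F [-0.   0.4 -0.9]
```

View pics/i.png

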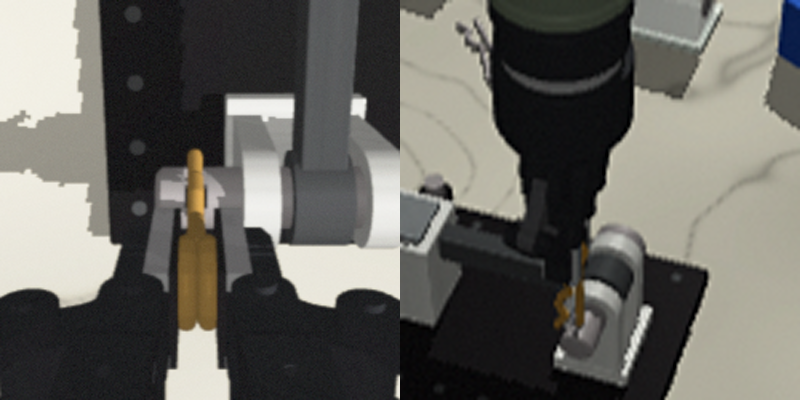

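The y alignment is good and the leg appears to be in the hole, with the bent leg on the +x side. I'll feel the side play to find the centre.

```bash
python3 - <<'E'
from h import *
z=.0718
for name,d in [("x+",(.006,0)),("x-",(-.006,0)),("y+",(0,.004)),("y-",(0,-.004))]:
    c=tp()/1e3 if name=="x+" else c
    h=bot.move_linear(tip(c[0]+d[0],c[1]+d[1],z),.012,until_force=3); print(name,h,tp().round(1),end=" "); st()
    bot.move_linear(tip(c[0],c[1],z),.03)
E
```

```text
x+ True [-46.   43.3  71.4]  t 18.44 rigpos [-40.   43.3 130.4] F [-1.1  0.4  4.8]
x- True [-46.7  43.3  72. ]  t 18.98 rigpos [-40.7  43.3 131. ] F [ 1.8  0.1 -0. ]
y+ True [-46.3  45.   71.6]  t 19.54 rigpos [-40.3  45.  130.6] F [ 1.7 -1.1  1.4]
y- False [-46.6  39.7  71.6]  t 20.27 rigpos [-40.6  39.7 130.6] F [ 0.3  4.1 -0.5]
```

Side play in x is tight, so the leg is in the leaning hole. The y− touch may have drawn the pin out a little; I'll push it back in +y with the leg. Now haul upright towards −x.

```bash
python3 - <<'E'
from h import *
h=bot.move_linear(tip(-.0465,.0475,.0725),.015,until_force=8); print(h,tp().round(1)); st("reseat y")
p=tp()/1e3; Y=p[1]-.0018; bot.move_linear(tip(-.0465,Y,.0725),.03); st("back")
for x in (-.0475,-.0485,-.0495,-.0505,-.0515,-.0525):
    h=bot.move_linear(tip(x,Y,.0725),.012,until_force=8); print(h,tp().round(1)); st()
    if h: break
E
```

```text
True [-46.5  45.4  72. ]
reseat y t 20.92 rigpos [-40.5  45.4 131. ] F [ 2.6 -2.3  0.7]
back t 21.17 rigpos [-40.1  43.6 131.8] F [ 0.4 -0.3  0.9]
False [-46.9  43.5  72.7]
 t 21.42 rigpos [-40.9  43.5 131.7] F [ 2.7 -0.1  0.7]
False [-47.9  43.6  72.6]
 t 21.67 rigpos [-41.9  43.6 131.6] F [ 4.6 -0.4 -0.9]
False [-49.3  43.6  72.4]
 t 21.92 rigpos [-43.3  43.6 131.4] F [ 4.4 -0.8 -3.2]
False [-50.   43.6  72.4]
 t 22.17 rigpos [-44.   43.6 131.4] F [ 5.9 -0.5 -4.9]
False [-50.4  43.6  72.5]
 t 22.42 rigpos [-44.4  43.6 131.5] F [ 7.4 -1.2 -4.9]
False [-50.8  43.6  72.6]
 t 22.67 rigpos [-44.8  43.6 131.6] F [ 7.7 -0.8 -6. ]
```

```bash
python3 - <<'E'
from h import *
Y=.0436
bot.move_linear(tip(-.0497,Y,.0725),.02); st("relax")
for z in (.069,.066,.063,.060,.057):
    h=bot.move_linear(tip(-.0497,Y,z),.02,until_force=12); print(h,tp().round(1)); st()
    if h: break
E
```

```text
relax t 22.96 rigpos [-43.8  43.7 131.4] F [ 4.   0.6 -2.2]
False [-49.7  43.7  69. ]
 t 23.28 rigpos [-43.7  43.7 128. ] F [ 4.8  0.9 -0.5]
False [-49.5  43.6  65.9]
 t 23.58 rigpos [-43.5  43.6 124.9] F [ 5.1  0.1 -0.9]
False [-48.9  43.6  62.9]
 t 23.88 rigpos [-42.9  43.6 121.9] F [ 5.4 -0.6 -1. ]
False [-48.6  43.5  60.1]
 t 24.18 rigpos [-42.6  43.5 119.1] F [ 6.7 -0.4 -0.2]
False [-48.7  43.5  56.7]
 t 24.48 rigpos [-42.7  43.5 115.7] F [ 7.8 -0.8 -5.3]
```

```bash
python3 - <<'E'
from h import *
Y=.0436
x=-.0483
bot.move_linear(tip(x,Y,.0567),.02); st("shift")
for z in (.0545,.052,.050,.048,.047):
    h=bot.move_linear(tip(x,Y,z),.02,until_force=18); F=rz(-YAW)@bot.read_ft_force(); print(h,tp().round(1),F.round(1),round(bot.read_clock(),2))
    if h: break
im,T=snap("w_f"); s=bot.camera("side")
a=cv2.resize(im[150:400,190:440,::-1],(400,400),interpolation=cv2.INTER_CUBIC)
b=cv2.resize(s[220:320,270:370,::-1],(400,400),interpolation=cv2.INTER_CUBIC)
cv2.imwrite("pics/f.png",np.hstack([a,b]))
E
```

```text
shift t 24.73 rigpos [-41.9  43.5 115.5] F [ 6.   0.3 -1.9]
False [-48.6  43.6  53.6] [ 7.2 -0.  -6.4] 24.99
False [-49.   43.6  51.1] [ 5.1  0.2 -6.6] 25.27
False [-49.2  43.6  49.3] [ 4.5 -0.1 -6.2] 25.52
False [-48.7  43.6  48. ] [ 2.8 -0.  -0.8] 25.77
False [-48.3  43.6  47.2] [ 1.4 -0.1  2.3] 26.02
```

View pics/f.png

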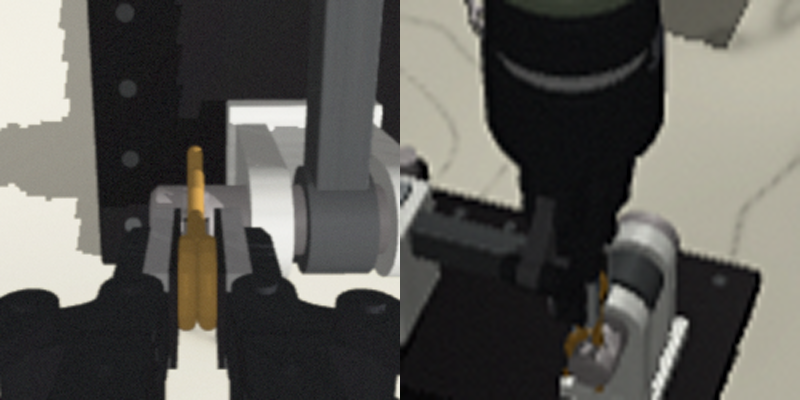

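The clip is down round the pin. Fz went from −6 N (drawing itself in) through 0 to +2 N at the nominal seat height, so it has seated. Press the pin once more in +y, then release and check.

```bash
python3 - <<'E'
from h import *
p=tp()/1e3
print(bot.move_linear(tip(p[0],p[1]+.004,.0470),.012,until_force=7),tp().round(1)); st("y press")
bot.move_linear(tip(-.0482,.0437,.0470),.02)
print(bot.move_linear(tip(-.0482,.0437,.0462),.01,until_force=6),tp().round(1)); st("press")
bot.set_gripper(.35); st("open"); print(bot.read_gripper_width())
bot.move_linear(W([-.042,.0437,.20]),.2)
bot.move_pose(W([-.03,.03,.23]),QR); st()
im,T=snap("w_e"); s=bot.camera("side")
a=cv2.resize(im[160:320,220:380,::-1],(400,400),interpolation=cv2.INTER_CUBIC)
b=cv2.resize(s[220:320,270:370,::-1],(400,400),interpolation=cv2.INTER_CUBIC)
cv2.imwrite("pics/e.png",np.hstack([a,b]))
E
```

```text
True [-48.   45.4  47.1]
y press t 26.5 rigpos [-42.   45.4 106.1] F [ 1.2 -1.5  2.3]
False [-47.7  44.1  46.5]
press t 27.0 rigpos [-41.7  44.1 105.5] F [2.3 2.8 4.1]
open t 27.34 rigpos [-43.1  43.4 104.7] F [-1.1 -0.3 -0.6]
0.34890784055044033
 t 28.23 rigpos [-29.6  29.5 229.4] F [ 0.2 -0.2 -0.7]
```

View pics/e.png

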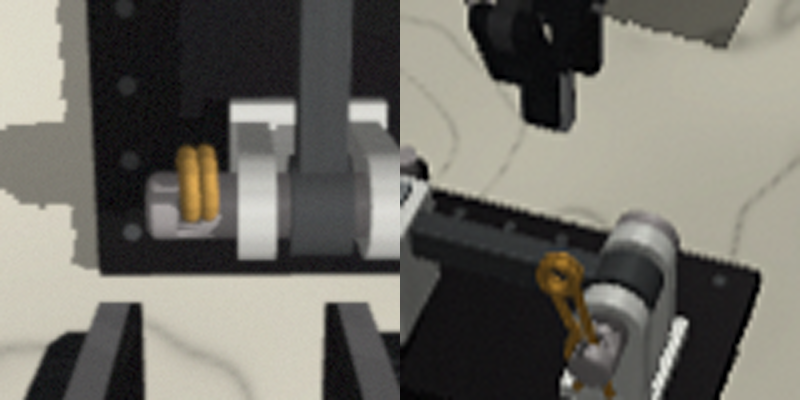

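The clip sits round the pin with the gripper clear. I'll check coil height and tilt numerically in both cameras, and look once at the head and cheek.

```bash
python3 - <<'E'
from h import *
C=cam("wrist",np.load("pics/w_e.npy")); S=cam("side")
P=W([-.042,.0435,.125]); print("pred coil wrist",proj(C,P).round(1),"obs 298.8,233.6; side",proj(S,P).round(1),"obs 309.8,288")
Pt=tri([(C,(298.8,233.6)),(S,(309.8,288))]); print("tri coil rig",(L(Pt)*1e3).round(1))
bot.move_pose(W([-.02,-.02,.20]),QR); im,T=snap("w_e2"); C=cam("wrist",T)
print("pred cheek/face",proj(C,[W([-.05,-.027,.093]),W([-.05,-.037,.092]),W([-.05,.027,.093]),W([-.05,.057,.086])]).round(1)); st()
cv2.imwrite("pics/e2.png",cv2.resize(im[180:340,220:380,::-1],(600,600),interpolation=cv2.INTER_CUBIC))
E
```

```text
pred coil wrist [[292.4 249.1]] obs 298.8,233.6; side [[315.4 289.9]] obs 309.8,288
tri coil rig [-30.6  39.6 122.2]
pred cheek/face [[322.2 269.6]
 [336.1 269.1]
 [246.6 269.7]
 [207.2 266.2]]
 t 28.73 rigpos [-21.1 -19.6 198.8] F [-0.6  1.1  0.7]
```

View pics/e2.png

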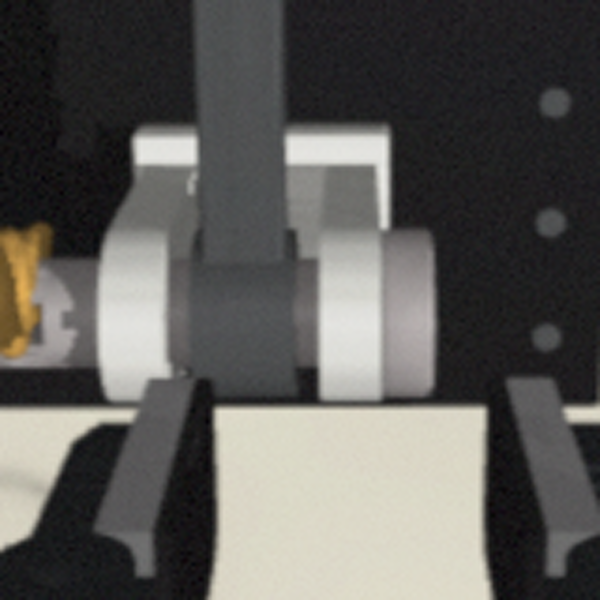

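```bash
python3 - <<'E'
from h import *
bot.move_linear(W([-.02,-.02,.26]),.2); st(); bot.close_job()
E
```

```text
t 29.18 rigpos [-19.6 -19.2 261. ] F [-0.3 -0.3 -0. ]
the job is handed in; nothing more can be done
```

The pin is pushed home and the brass R-clip is fitted round it and released. I handed the job in at about 29 s, with the gripper clear of everything.

- **Pin:** I pushed it home with the shut fingers, stopping at an 11 N change in force. While I was feeling for the hole, one sideways touch may have drawn it out a little. I pressed it back with the leg twice, at 7–8 N. The last picture shows the head flat against the cheek.
- **Clip:** The leg entered the hole, which leaned to rig +x, on the first try. I hauled the hole upright and pushed the leg through. The force readings stayed under about 10 N. The clip drew itself in with about 6 N, and the force then turned to a slight resistance (2 N) right at the nominal seat height.
- **Last checks:** The coil lies about 51 mm from the pin's centre line, against a nominal 50.4 mm, so the clip looks fully seated. After I let go, clip and pin stood rolled about 0.25 rad towards rig +x instead of upright. I left that as it is.
- **Not checked:** I had no direct reading of whether the bent leg is fully relaxed. I did not check the loose parts again at the end, but nothing was meant to touch them and no unexpected force showed.

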